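# Shut, lock and start the bench centrifuge

### The arm

A 6-joint arm with a two-finger parallel gripper is mounted at the origin on a cart in front of the work surface, level with it; the furniture and walls round the work are solid. World frame = base frame: x ahead of the robot, y to its left, z up, the work surface at z = 0. Lengths are in mm, angles in degrees, forces in N, time in s.
With the tool pointing down it reaches from about 300 to 850 mm from the base axis. Payload 4.2 kg.
Tool frame: the origin (TCP) lies at the very end of the fingers, on their centre line; the grasp point (between the pads) lies 19 mm behind it; z points along the fingers, y is the direction in which the jaws open and shut (so a half turn about z gives the same grasp; the last joint's range is limited). The gripper opens to 91 mm and grips with 3 to 60 N. Pads are 32 mm wide; open, the fingers measure 118 mm over their backs; the gripper's body (76 mm by 178 mm) begins 60 mm behind the grasp point.
Start: joints at [-70.646, 18.312, 89.639, -0, 72.044, -1.146], TCP at [201.377, -538.6, 213.976] pointing down, gripper open.
Joint ranges: [-177.97, 177.97], [-48.28, 115.42], [12.27, 149.76], [-77.06, 257.06], [2.81, 150.46], [-146.56, 146.56]. Speed limits (degrees/s): [147.25, 147.25, 180, 180, 180, 180].

### API

Orientations are given as [roll, pitch, yaw] about the fixed x, y, z axes, in that order (R = Rz(yaw) Ry(pitch) Rx(roll)).
In Python, from workcell import env gives the robot as it stands. The module is installed in compiled form; this text tells all that it offers.
- The arm moves only by the tool arm_command, never from a script. Its argument "targets" is a list of rows, each a list of 5 numbers: the closure, from 0 (fully open) to 1 (shut), then the shift along the tool's x, y, z each as a share of 50 cm, from -1 to 1, then the turn about the tool's z as a share of pi/4 rad, from -1 to 1. A call has 1 to 8 rows; each row is the pose to reach, as a shift and turn from the pose measured when the call began, along the tool's axes at that moment; what a row does not reach only later rows make up. A row lasts 1/12 s, in which the tool goes at most 41.7 mm and 7.16 degrees, less where a joint would pass 70% of its speed; a pose out of reach is approached as far as the arm can. A call with a number of a shift or a turn outside -1 to 1 is refused whole. A call with a gripper value outside its range is refused whole. The fingers move at their own pace and stop on an object; "squeeze" is the grip in N (left out, the last holds). Time passes only in rows, so rows that repeat a pose let the fingers close. It gives the time, the measured TCP pose, the force and the opening at its end, in the units of the state.
- env.state(): the state, without advancing time (a new reading comes with each control period).
- env.grab_frame(name): name is "scene" or "top" or "wrist"; returns the picture (384x512x3 uint8, red, green, blue); there is no depth.
- env.camera_params(name): a dict with "camera_matrix" (3x3 intrinsics, pixels), "R" (3x3) and "t" (3): a world point X has camera coordinates R X + t; the wrist camera has in their place "hand_eye" (4x4, takes a point from camera to tool coordinates, whose origin is the TCP and whose axes are the flange's). Camera axes: x right, y down, z forward; pixel columns grow to the right and rows downward; lengths in mm; the calibration is good to about 2 mm. A picture is of the moment at which its call begins: read the wrist's pose just before it. camera_params takes no time and is no camera call.
- env.job_done(): hands the job in, once; it reports no verdict.
The state is a dict: "time_s": time; "qpos": joint angles; "qvel": joint speeds; "effort": joint torques, N m; "ee_pos": TCP position; "ee_rot": TCP orientation; "force": force on the tool from outside, world axes, zero at the start; "torque": the same for the moment, N m; "gripper_width": finger opening in mm.
Only numpy, scipy, OpenCV 4.12 (cv2) and the standard library are available. Lean on these libraries where they do the work, as an engineer would, in place of code of your own. Each camera call takes 0.05 s, during which the arm holds its last target.

### The job

Get the bench centrifuge running: push its open lid down shut, then push the lid-lock lever past its first click to the second stop so that the lid is fully locked, then press the start button. Use only the fingertips or the outside of the fingers: do not take the lever's knob between the fingers, do not swing the lid further open, do not press start before the lid is locked, and leave the things standing around where they are.

Things in the scene. Friction and masses are not known exactly. Their poses are not given: they have to be found in the camera images.
- centrifuge: white bench centrifuge, fixed to the worktop, 250 mm deep (own x), 200 mm wide (own y), deck 110 mm high; origin at the centre of its underside, own -x is its front (towards the robot), own y to the left seen from the robot, z up. The round lid covers the rear of the deck; the lever and the start button stand on the flat front part of the deck. Own coordinates (mm): lid hinge line x 112 z 138, lever pivot x -66 y 45, start button x -88 y -66
- lid (a joint): lid angle in rad: 0 = shut, grows as it opens upward about the hinge line at the back of the deck; starts 0.55 to 0.9. A stiff hinge keeps it wherever it is left; a push of some 1 to 3 N down on its front edge shuts it. Shut means below 0.03; it must not be opened beyond 1.05
- lid_front (a point): a good place to push: point on the upper face of the lid's grey rim, near its front edge (12 mm in from it) and 18 mm right of the middle; moves with the lid (150 mm ahead of the hinge line and 19 mm above it when shut, 157 mm above the worktop). Lid: 160 mm across, rim 20 mm thick, the clear dome rises 10 mm above the rim
- lid_hinge (a point): middle of the lid's hinge line, which runs along the centrifuge's own y
- lever (a joint): angle of the lid-lock lever in rad, seen from above it grows counter-clockwise, so that the knob travels from the left to the right on the robot's side of the pivot: 0 = unlocked (starts there), 0.70 = first click (lid only caught), 1.40 = second stop (lid fully locked; hard end). The click springs pull the lever to the nearest of these: left between 0.35 and 1.05 it goes to 0.70, beyond about 1.05 it snaps on to 1.40 by itself. Pushing the knob over a click takes about 8 N
- lever_knob (a point): centre of the upright black knob at the end of the lever, 19 mm thick and 50 mm tall (25 mm up and down from this point; the deck is 50 mm below this point, so the knob can be pushed sideways by fingertips 5 to 15 mm below it); it moves with the lever on a circle of 48 mm radius about the pivot. Below it a flat steel arm, its top 24 mm under this point, runs to the pivot
- lever_pivot (a point): on the lever's upright pivot axis, at the height of the knob's centre; steel pivot post of 26 mm diameter, top 11 mm above this point; from the post a short steel cam nose (38 mm long, 158 to 168 mm above the worktop) points to the right along the front of the lid's rim while unlocked, and swings back over the rim as the lever is pushed; a lever thrown before the lid is shut keeps the lid from shutting
- start_button (a joint): travel of the start button in m: 0 = up, 0.006 = fully down, springs back; fully down takes 4 N. It counts as pressed from 0.004
- start_button_top (a point): centre of the top face of the round white start button, 30 mm diameter, in a grey housing at the right end of the deck's front part; pressed straight down
- side_bottle: bystander: clear bottle with red cap, 63 mm thick, 130 mm tall, left of the centrifuge; origin at its underside
- open_vial: bystander: open clear vial, 35 mm thick, 66 mm tall; in front of the centrifuge; origin at its underside
- black_cap: bystander: black screw cap, 41 mm across, 24 mm tall, in front of the centrifuge; origin at its underside
- petri_dish: bystander: small clear petri dish, 70 mm across, 17 mm tall, right of the centrifuge's front; origin at its underside

How it is judged:
By the outcome, as a careful person would: the job done as asked, in the order asked, and still so for the second after the job is handed in, with the robot touching nothing.
It also fails if it takes over 48 s, if anything falls off the work surface, if the arm or the gripper's body presses on something with over 40 N, if the wrist force passes 120 N, or if a joint passes its speed limit or range.

## Working session

There is one attempt and no reset: what is moved stays moved. The work goes in short steps, Python scripts to look and compute and a tool call to move; the robot and the scene stay as the last step left them, time stands still between calls to the robot, and variables do not carry over. Pictures are saved under pics/ and viewed, and the job is handed in when it is done.

Besides the shell and the picture viewer there is one more tool, called by a JSON object that holds its "method" and its "body", one argument or row to a line. arm_command: Moves the arm, as the interface text tells. Shift numbers are shares of 50 cm and turn numbers shares of pi/4 rad, none past 1 either way. Its arguments: {"type":"object","properties":{"targets":{"type":"array"},"squeeze":{"type":"number"}},"required":["targets"]}

```bash
mkdir -p pics; ls; python3 - <<'E'
from workcell import env
import cv2
s=env.state();print({k:s[k] for k in("time_s","ee_pos","ee_rot","force","gripper_width")})
for n in("scene","top"):
    f=env.grab_frame(n);cv2.imwrite(f"pics/{n}0.png",f[:,:,::-1]);p=env.camera_params(n);print(n,p)
print(env.camera_params("wrist"))
E
```

```text
pics
{'time_s': 0.0, 'ee_pos': array([ 201.18727759, -538.09825986,  213.11134955]), 'ee_rot': array([-1.79896265e+02, -4.99324833e-04,  2.05020393e+01]), 'force': array([-0.47981842,  0.3253767 ,  0.50796001]), 'gripper_width': 91.13827847272545}
scene {'camera_matrix': array([[401.91555174,   0.        , 249.63935629],
       [  0.        , 401.91555174, 189.77066408],
       [  0.        ,   0.        ,   1.        ]]), 'R': array([[-0.75701173, -0.65331091, -0.01086678],
       [-0.49426525,  0.58343976, -0.64443767],
       [ 0.42735828, -0.48247581, -0.76457962]]), 't': array([316.6927623 , 481.14618576, 614.29179346])}
top {'camera_matrix': array([[348.60182157,   0.        , 255.39094569],
       [  0.        , 348.60182157, 192.40546247],
       [  0.        ,   0.        ,   1.        ]]), 'R': array([[-0.15474854, -0.98795198, -0.00194112],
       [-0.96527513,  0.15161452, -0.21273683],
       [ 0.21046807, -0.031047  , -0.97710761]]), 't': array([-122.28119601,  614.1606112 ,  846.11564311])}
{'camera_matrix': array([[294.14028102,   0.        , 257.42261646],
       [  0.        , 294.14028102, 193.35610694],
       [  0.        ,   0.        ,   1.        ]]), 'hand_eye': array([[ 1.53472873e-04, -9.56291823e-01, -2.92413963e-01,
         8.35909637e+01],
       [ 9.99999849e-01, -7.64322045e-06,  5.49843781e-04,
         1.25953143e+00],
       [-5.28046096e-04, -2.92414003e-01,  9.56291677e-01,
        -1.70343934e+02],
       [ 0.00000000e+00,  0.00000000e+00,  0.00000000e+00,
         1.00000000e+00]])}
```

View pics/scene0.png

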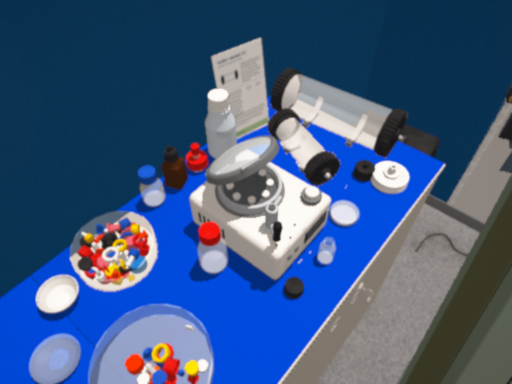

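View pics/top0.png

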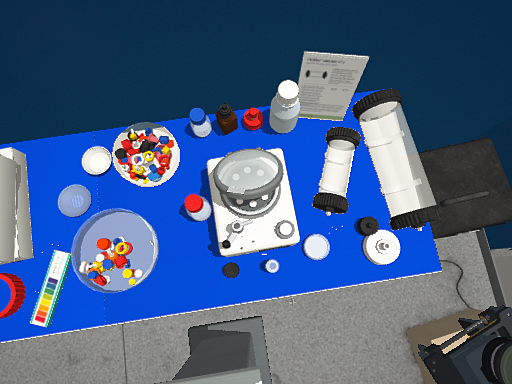

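The top view shows the centrifuge at (252,200), with the lever knob at about (226,244), the button at (285,229) and the lid open. I'll enlarge both views to pick out the details.

```bash
python3 - <<'E'
import cv2
a=cv2.imread("pics/top0.png")[140:285,180:340];cv2.imwrite("pics/top0z.png",cv2.resize(a,None,fx=4,fy=4,interpolation=cv2.INTER_CUBIC))
a=cv2.imread("pics/scene0.png")[125:305,180:370];cv2.imwrite("pics/scene0z.png",cv2.resize(a,None,fx=3.3,fy=3.3,interpolation=cv2.INTER_CUBIC))
E
```

```text
(no output)
```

View pics/top0z.png

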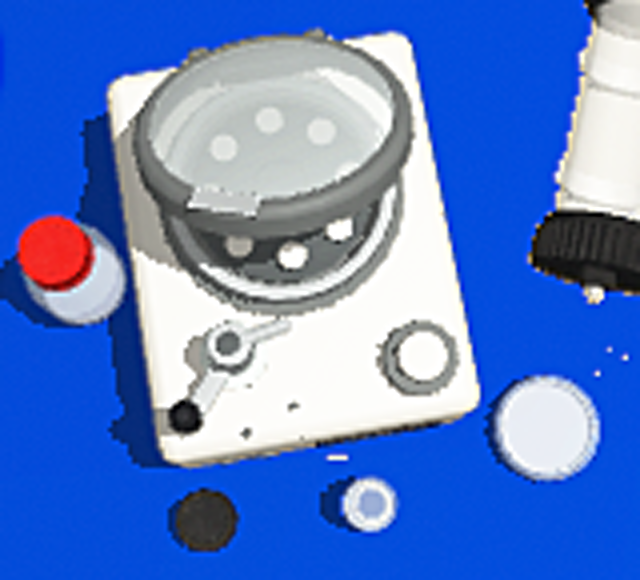

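View pics/scene0z.png

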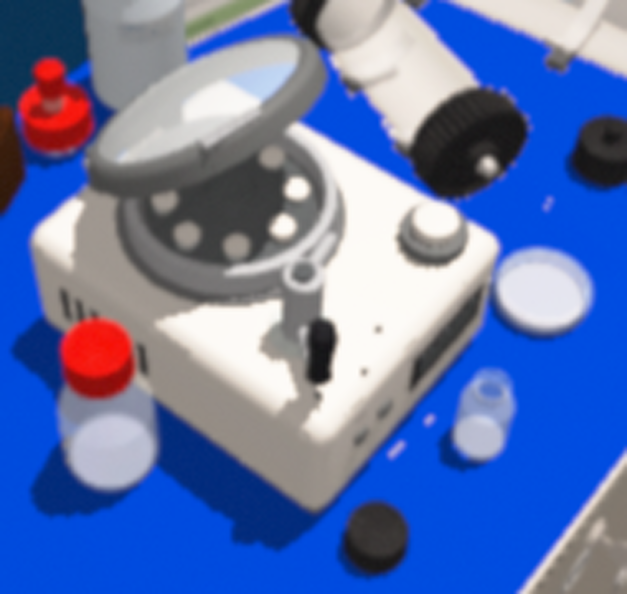

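```bash
cat > h.py <<'E'
import numpy as np
from workcell import env
def ray(n,u,v):
    p=env.camera_params(n);K,R,t=(np.array(p[k]) for k in("camera_matrix","R","t"))
    d=R.T@np.linalg.solve(K,[u,v,1.]);return -R.T@t,d/np.linalg.norm(d)
def plane(n,u,v,z):
    c,d=ray(n,u,v);return c+d*(z-c[2])/d[2]
def tri(a,b):
    A=np.zeros((3,3));B=np.zeros(3);rs=[ray(*a),ray(*b)]
    for c,d in rs:
        M=np.eye(3)-np.outer(d,d);A+=M;B+=M@c
    X=np.linalg.solve(A,B);return X,[np.linalg.norm((np.eye(3)-np.outer(d,d))@(X-c)) for c,d in rs]
def T(u,v):return("top",180+u/4-.4,140+v/4-.4)
def S(u,v):return("scene",180+u/3.3-.35,125+v/3.3-.35)
E
python3 - <<'E'
from h import *
np.set_printoptions(precision=1,suppress=True)
for n,a,b,z in [("post",T(229,342),S(302,272),171),("knob",T(186,412),S(321,328),185),("button",T(424,354),S(437,220),None),
 ("corner FR",T(478,400),S(498,245),110)]:
    print(n,*tri(a,b), [plane(*q,z) for q in(a,b)] if z else "")
for n,uv in dict(BL=(110,80),BR=(408,33),FR=(480,405),FL=(162,460)).items(): print(n,plane(*T(*uv),107))
# lid rim front: tri tab
print("lid front mid",tri(T(222,205),S(203,155)))
for n,q,z in[("vial",T(370,503),66),("cap",T(205,520),24),("bottle",T(55,252),130),("petri",T(546,428),17)]: print(n,plane(*q,z))
E
```

```text
post [ 497.7 -159.1  168.8] [np.float64(0.5856703022655265), np.float64(0.5856703022655267)] [array([ 496.9, -159.5,  171. ]), array([ 497.3, -157.6,  171. ])]
knob [ 461.6 -130.3  176.6] [np.float64(0.32825269781877714), np.float64(0.3282526978188047)] [array([ 460.6, -131.1,  185. ]), array([ 458.5, -125.3,  185. ])]
button [ 476.9 -271.5  130.1] [np.float64(0.31189121102678713), np.float64(0.31189121102669576)] 
corner FR [ 446.5 -302.5   99.8] [np.float64(0.8717907527332719), np.float64(0.8717907527333885)] [array([ 446.7, -300.8,  110. ]), array([ 442.2, -295. ,  110. ])]
BL [ 682.6 -106.3  107. ]
BR [ 684.2 -299.2  107. ]
FR [ 443.7 -301.9  107. ]
FL [ 441.  -107.2  107. ]
lid front mid (array([ 572.2, -165.1,  210.4]), [np.float64(5.729406938954806), np.float64(5.729406938954848)])
vial [ 396.8 -228.4   66. ]
cap [ 402.8 -122.    24. ]
bottle [572.4 -62.1 130. ]
petri [ 427.  -354.7   17. ]
```

```bash
python3 - <<'E'
from h import *
np.set_printoptions(precision=1,suppress=True)
# apparent rim extreme rays meeting plane y=-204 (lid middle)
for n,q in dict(tabtop=T(222,190),tabbot=T(222,210),rimfront=T(300,225),s_tab=S(205,150),s_rimR=S(320,60)).items():
    c,d=ray(*q);t=(-204-c[1])/d[1];print(n,c,c+d*t)
# predicted lid points for angles into both images
import cv2
ims={n:cv2.imread(f"pics/{n}0.png") for n in("top","scene")}
C=np.array([564,-204,0.]);a=np.radians(.7);R=np.array([[np.cos(a),-np.sin(a),0],[np.sin(a),np.cos(a),0],[0,0,1]])
for th in np.arange(.5,.95,.05):
  for n in ims:
    p=env.camera_params(n)
    def pr(f,y,h):
        o=np.array([112-(f*np.cos(th)-h*np.sin(th)),y,138+f*np.sin(th)+h*np.cos(th)])
        X=p["R"]@(R@o+C)+p["t"];q=p["camera_matrix"]@X;return q[:2]/q[2]
    r=[pr(82+80*np.cos(b),80*np.sin(b),19) for b in(0,np.pi/2,-np.pi/2)]
    z=[(np.array(x)-([180,140] if n=="top" else [180,125])+.4)*(4 if n=="top" else 3.3) for x in r]
    print(round(th,2),n,"front/left/right zoom px",*z)
E
```

```text
tabtop [ 395.8 -187.7  957.2] [ 237.3 -204.  1616.2]
tabbot [ 395.8 -187.7  957.2] [ 259.  -204.  1563.7]
rimfront [ 395.8 -187.7  957.2] [ 516.3 -204.   371. ]
s_tab [215.  222.6 783.2] [ 614.3 -204.   155.8]
s_rimR [215.  222.6 783.2] [ 526.6 -204.   288. ]
0.5 top front/left/right zoom px [293.8 229.5] [134.5 146.3] [412.5 100.9]
0.5 scene front/left/right zoom px [294.4 118.1] [116.2 184. ] [284.5  42.2]
0.55 top front/left/right zoom px [292.2 218. ] [133.1 140.1] [411.9  94.5]
0.55 scene front/left/right zoom px [288.  106.3] [112.3 178.2] [281.2  36.8]
0.6 top front/left/right zoom px [290.4 205.9] [131.7 133.6] [411.3  88. ]
0.6 scene front/left/right zoom px [281.2  94.4] [108.1 172.5] [277.6  31.4]
0.65 top front/left/right zoom px [288.6 193.2] [130.3 126.9] [410.7  81.2]
0.65 scene front/left/right zoom px [273.9  82.6] [103.9 166.9] [273.9  26.2]
0.7 top front/left/right zoom px [286.6 179.9] [128.9 120. ] [409.9  74.3]
0.7 scene front/left/right zoom px [266.1  70.9] [ 99.5 161.3] [270.  21.]
0.75 top front/left/right zoom px [284.5 166.1] [127.5 113. ] [409.1  67.2]
0.75 scene front/left/right zoom px [257.9  59.2] [ 94.9 155.7] [265.9  15.9]
0.8 top front/left/right zoom px [282.3 151.8] [126.1 105.8] [408.3  60. ]
0.8 scene front/left/right zoom px [249.3  47.7] [ 90.2 150.3] [261.7  10.9]
0.85 top front/left/right zoom px [280. 137.] [124.7  98.5] [407.4  52.6]
0.85 scene front/left/right zoom px [240.4  36.4] [ 85.4 145. ] [257.4   6.1]
0.9 top front/left/right zoom px [277.7 121.8] [123.3  91.1] [406.4  45.2]
0.9 scene front/left/right zoom px [231.1  25.4] [ 80.6 139.9] [252.9   1.4]
```

Estimates agree with the given geometry. The centrifuge centre is (564,-204) with yaw about 0.7°, and the lid is at about 0.58 rad. I'll close the fingers and move above the lid.

{"method": "arm_command", "body": {
  "targets": [
    [1,0,0,-0.17,0.456],
    [1,0.2,-0.08,-0.17,0.456],
    [1,0.863,-0.344,-0.174,0.456],
    [1,0.863,-0.344,-0.174,0.456],
    [1,0.863,-0.344,-0.174,0.456],
    [1,0.863,-0.344,-0.174,0.456],
    [1,0.863,-0.344,-0.174,0.456],
    [1,0.863,-0.344,-0.174,0.456]
  ],
  "squeeze": 20
}}

```text
time_s: 0.77
ee_pos: [414.8, -343.7, 287.9]
ee_rot: [-179.9, 0.1, -0.0]
force: [1.0, -0.4, -0.4]
gripper_width: 40.7
```

```bash
cat >> h.py <<'E'
from scipy.spatial.transform import Rotation as Ro
def go(P,yaw=0.):
    s=env.state();M=Ro.from_euler("xyz",s["ee_rot"],degrees=True).as_matrix()
    d=M.T@(np.array(P)-s["ee_pos"]);return np.round(d/500,3)
def st():
    s=env.state();print(round(s["time_s"],2),np.round(s["ee_pos"],1),np.round(s["ee_rot"],2),"F",np.round(s["force"],2),s["gripper_width"].round(1))
E
python3 - <<'E'
from h import *
st();print(go((550,-226,290)))
E
```

```text
Traceback (most recent call last):
  File "h.py", line 20, in st
    s=env.state();print(round(s["time_s"],2),np.round(s["ee_pos"],1),np.round(s["ee_rot"],2),"F",np.round(s["force"],2),s["gripper_width"].round(1))
                                                                                                                        ^^^^^^^^^^^^^^^^^^^^^^^^
AttributeError: 'float' object has no attribute 'round'
```

{"method": "arm_command", "body": {
  "targets": [
    [1,0.266,-0.236,0.006,0],
    [1,0.266,-0.236,0.006,0],
    [1,0.266,-0.236,0.006,0],
    [1,0.266,-0.236,0.006,0],
    [1,0.266,-0.236,0.006,0],
    [1,0.266,-0.236,0.006,0],
    [1,0.266,-0.236,0.006,0]
  ]
}}

```text
time_s: 1.35
ee_pos: [547.6, -225.5, 284.3]
ee_rot: [-179.9, 0.2, 0.1]
force: [0.3, -0.5, 0.4]
gripper_width: 0.2
```

```bash
sed -i 's/s\["gripper_width"\].round(1)/round(s["gripper_width"],1)/' h.py; python3 - <<'E'
from h import *
import cv2
st()
for n in("wrist","scene"): cv2.imwrite(f"pics/{n}1.png",env.grab_frame(n)[:,:,::-1])
E
```

```text
1.35 [ 547.6 -225.5  284.3] [-1.799e+02  1.700e-01  6.000e-02] F [ 0.34 -0.51  0.43] 0.2
```

View pics/wrist1.png

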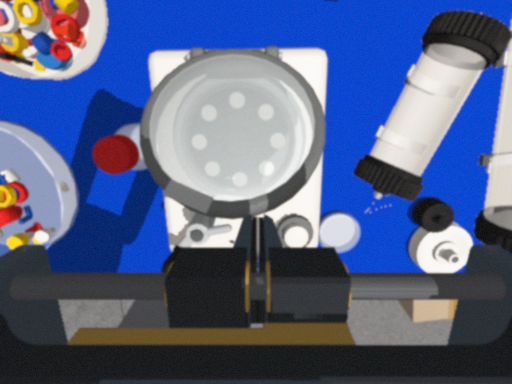

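View pics/scene1.png

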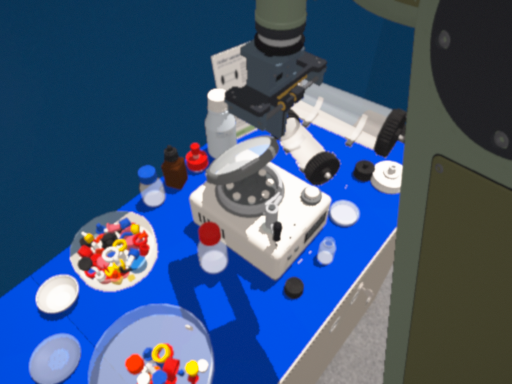

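{"method": "arm_command", "body": {
  "targets": [
    [1,0.009,0.005,0.05,0],
    [1,0.009,0.005,0.075,0],
    [1,0.004,0.005,0.09,0],
    [1,-0.005,0.005,0.11,0],
    [1,-0.015,0.005,0.13,0],
    [1,-0.023,0.005,0.15,0],
    [1,-0.023,0.005,0.15,0]
  ]
}}

```text
time_s: 2.03
ee_pos: [532.5, -229.8, 208.9]
ee_rot: [-179.9, 0.3, -0.2]
force: [-0.7, -0.3, -1.1]
gripper_width: 0.2
```

```bash
python3 - <<'E'
from h import *
import cv2
st()
for n in("scene",): cv2.imwrite(f"pics/{n}2.png",cv2.resize(env.grab_frame(n)[90:300,150:370,::-1],None,fx=2.7,fy=2.7))
E
```

```text
2.03 [ 532.5 -229.8  208.9] [-179.88    0.29   -0.22] F [-0.68 -0.28 -1.07] 0.2
```

View pics/scene2.png

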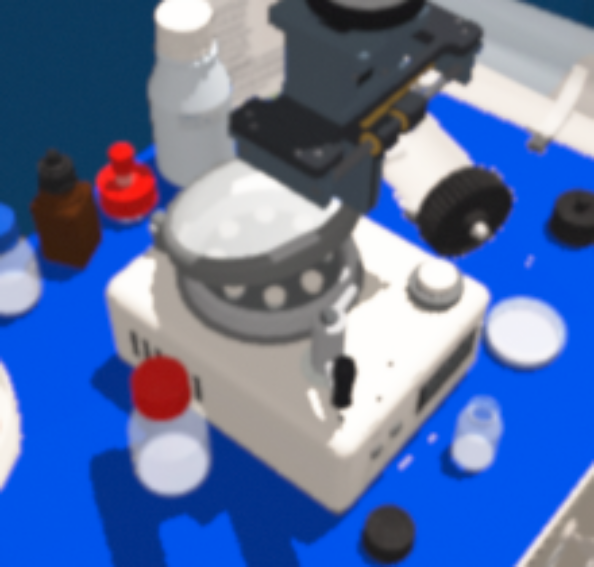

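The lid is coming down with the fingers and the force reads about 1 N. I'll continue to shut.

{"method": "arm_command", "body": {
  "targets": [
    [1,-0.006,0.0,0.02,0],
    [1,-0.011,0.0,0.04,0],
    [1,-0.017,0.0,0.06,0],
    [1,-0.022,0.0,0.078,0],
    [1,-0.026,0.0,0.095,0],
    [1,-0.027,0.0,0.105,0],
    [1,-0.028,0.0,0.112,0],
    [1,-0.028,0.0,0.112,0]
  ]
}}

```text
time_s: 2.75
ee_pos: [520.6, -230.3, 159.9]
ee_rot: [179.9, -0.2, -0.2]
force: [-10.3, 2.0, 32.8]
gripper_width: 0.2
```

```bash
python3 - <<'E'
from h import *
import cv2
st()
for n in("scene",): cv2.imwrite(f"pics/{n}3.png",cv2.resize(env.grab_frame(n)[90:300,150:370,::-1],None,fx=2.7,fy=2.7))
E
```

```text
2.75 [ 520.6 -230.3  159.9] [ 1.7994e+02 -1.7000e-01 -2.0000e-01] F [-10.33   2.03  32.84] 0.2
```

View pics/scene3.png

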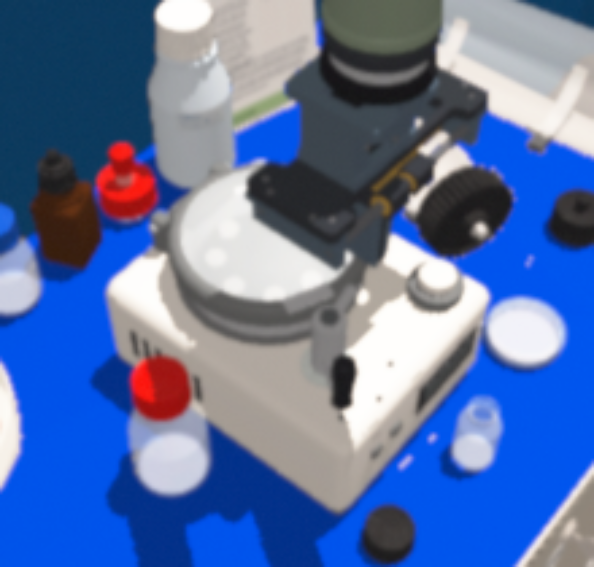

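Contact stiffened to 33 N at z≈160, so the lid is shut. I'll lift and go round to the left of the knob.

{"method": "arm_command", "body": {
  "targets": [
    [1,0,0,-0.07,0],
    [1,0,0,-0.14,0],
    [1,-0.137,-0.285,-0.14,0],
    [1,-0.137,-0.285,-0.14,0],
    [1,-0.137,-0.285,-0.14,0],
    [1,-0.137,-0.285,-0.14,0],
    [1,-0.137,-0.285,-0.14,0],
    [1,-0.137,-0.285,-0.14,0]
  ]
}}

```text
time_s: 3.47
ee_pos: [452.1, -86.1, 229.2]
ee_rot: [180.0, -0.2, -0.0]
force: [-0.1, -0.3, 0.1]
gripper_width: 0.6
```

```bash
python3 - <<'E'
from h import *
import cv2
st();print(go((452,-88,148)))
for n in("scene","wrist"): cv2.imwrite(f"pics/{n}4.png",env.grab_frame(n)[:,:,::-1])
E
```

```text
3.47 [452.1 -86.1 229.2] [ 1.7996e+02 -2.2000e-01 -4.0000e-02] F [-0.13 -0.26  0.13] 0.6
[-0.001  0.004  0.162]
```

View pics/scene4.png

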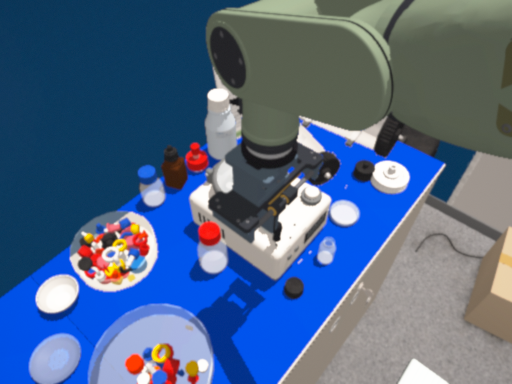

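View pics/wrist4.png

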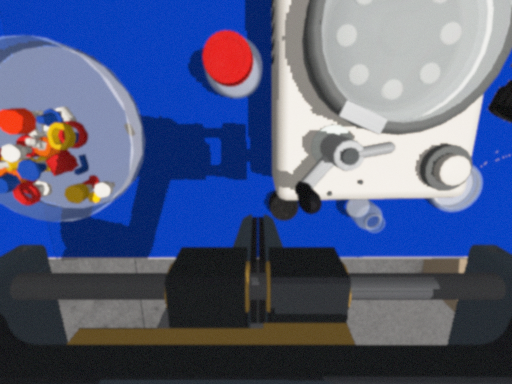

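The lid is flat shut in both views and the knob is at the lever's left position. I'll descend beside it.

{"method": "arm_command", "body": {
  "targets": [
    [1,0,0.004,0.08,0],
    [1,0,0.004,0.14,0],
    [1,0,0.004,0.162,0],
    [1,0,0.02,0.162,0],
    [1,0,0.035,0.162,0]
  ]
}}

```text
time_s: 3.98
ee_pos: [454.0, -106.7, 147.7]
ee_rot: [179.9, -0.2, -0.2]
force: [0.2, 0.1, 0.6]
gripper_width: 0.3
```

```bash
python3 - <<'E'
from h import *
import cv2
st()
for n in("wrist",): cv2.imwrite(f"pics/{n}5.png",env.grab_frame(n)[:,:,::-1])
E
```

```text
3.98 [ 454.  -106.7  147.7] [ 1.7993e+02 -1.7000e-01 -2.2000e-01] F [0.21 0.06 0.56] 0.3
```

View pics/wrist5.png

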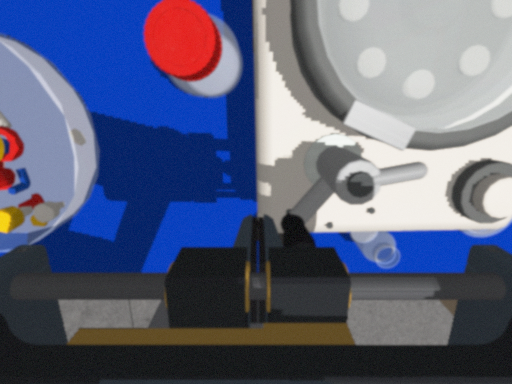

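The finger's outside is right beside the knob at pixel (292,225), with nothing between the fingers. I'll push to the right.

{"method": "arm_command", "body": {
  "targets": [
    [1,-0.004,0.015,0,0],
    [1,-0.004,0.03,0,0],
    [1,-0.004,0.045,0,0],
    [1,-0.004,0.06,0,0],
    [1,-0.004,0.075,0,0],
    [1,-0.004,0.09,0,0],
    [1,-0.004,0.105,0,0],
    [1,-0.004,0.115,0,0]
  ]
}}

```text
time_s: 4.7
ee_pos: [452.2, -164.1, 149.5]
ee_rot: [-179.9, -0.3, -0.4]
force: [1.8, 5.1, -3.2]
gripper_width: 0.5
```

```bash
python3 - <<'E'
from h import *
import cv2
st()
for n in("wrist",): cv2.imwrite(f"pics/{n}6.png",env.grab_frame(n)[:,:,::-1])
E
```

```text
4.7 [ 452.2 -164.1  149.5] [-179.9    -0.32   -0.36] F [ 1.81  5.06 -3.22] 0.5
```

View pics/wrist6.png

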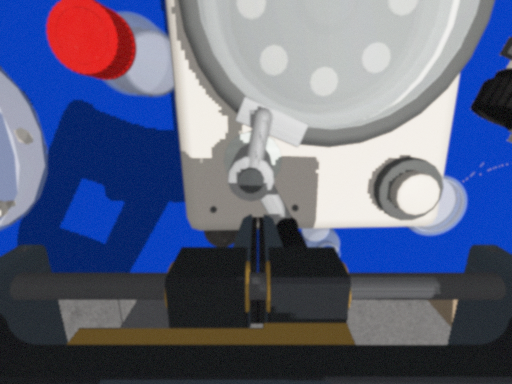

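The cam has swung over the rim, with the knob at about pixel (288,232). I'll push a few mm further to confirm the hard stop.

{"method": "arm_command", "body": {
  "targets": [
    [1,0,0.006,0,0],
    [1,0,0.012,0,0],
    [1,0,0.012,0,0]
  ]
}}

```text
time_s: 5.0
ee_pos: [454.0, -172.5, 151.0]
ee_rot: [179.9, -0.6, -0.4]
force: [-0.1, 5.4, 4.3]
gripper_width: 0.4
```

{"method": "arm_command", "body": {
  "targets": [
    [1,0,-0.03,0,0],
    [1,0,-0.06,-0.02,0],
    [1,0,-0.06,-0.1,0],
    [1,0,-0.06,-0.16,0],
    [1,-0.08,-0.06,-0.2,0],
    [1,-0.12,0.06,-0.2,0],
    [1,-0.12,0.06,-0.2,0],
    [1,-0.12,0.06,-0.2,0]
  ]
}}

```text
time_s: 5.67
ee_pos: [391.9, -205.7, 251.9]
ee_rot: [179.7, -0.7, -0.6]
force: [-0.0, 0.4, -0.8]
gripper_width: 0.5
```

```bash
python3 - <<'E'
from h import *
import cv2
st()
for n in("wrist","top"): cv2.imwrite(f"pics/{n}7.png",env.grab_frame(n)[:,:,::-1])
a=cv2.imread("pics/top7.png")[140:285,180:340];cv2.imwrite("pics/top7z.png",cv2.resize(a,None,fx=4,fy=4,interpolation=cv2.INTER_CUBIC))
E
```

```text
5.67 [ 391.9 -205.7  251.9] [179.68  -0.72  -0.62] F [-0.01  0.39 -0.77] 0.5
```

View pics/wrist7.png

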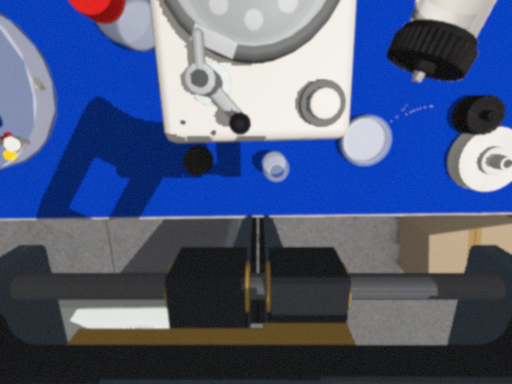

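View pics/top7z.png

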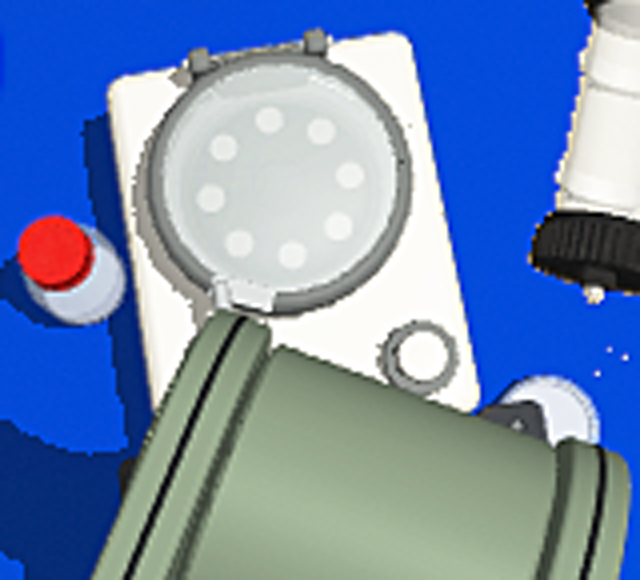

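```bash
python3 - <<'E'
from h import *
np.set_printoptions(precision=1,suppress=True)
s=env.state();p=env.camera_params("wrist");H=np.array(p["hand_eye"]);K=p["camera_matrix"]
M=Ro.from_euler("xyz",s["ee_rot"],degrees=True).as_matrix();c=M@H[:3,3]+s["ee_pos"]
def w(u,v,z):
    d=M@H[:3,:3]@np.linalg.solve(K,[u,v,1.]);return c+d*(z-c[2])/d[2]
k=w(240,123,185);q=w(201,77,171);print(k,q,np.linalg.norm((k-q)[:2]),np.degrees(np.arctan2(*(k-q)[1::-1])),w(326,102,130))
k0=np.array([460.5,-130.3]);q0=np.array([497.3,-159]);print(np.degrees(np.arctan2(*(k0-q0)[::-1])))
st();print(go((477,-272,165)))
E
```

```text
[ 463.  -191.2  185. ] [ 498.3 -160.2  171. ] 46.95639790595955 -138.77144511067772 [ 478.9 -270.2  130. ]
142.04964137705053
5.77 [ 392.8 -202.9  251. ] [179.9  -0.7  -0.6] F [-0.1 -0.2 -0.4] 0.0
[0.2 0.1 0.2]
```

The lever turned 79° (1.38 rad, against 1.40 nominal) and stayed there with no contact, so it is fully locked. Now the button.

{"method": "arm_command", "body": {
  "targets": [
    [1,0.172,0.136,0.02,0],
    [1,0.172,0.136,0.04,0],
    [1,0.172,0.136,0.1,0],
    [1,0.172,0.136,0.16,0],
    [1,0.172,0.136,0.2,0],
    [1,0.172,0.136,0.22,0],
    [1,0.172,0.136,0.22,0]
  ]
}}

```text
time_s: 6.35
ee_pos: [478.5, -270.5, 139.5]
ee_rot: [-179.9, -0.4, -0.5]
force: [0.1, -0.9, -0.0]
gripper_width: 0.4
```

```bash
python3 - <<'E'
from h import *
import cv2
st()
for n in("scene",): cv2.imwrite(f"pics/{n}8.png",cv2.resize(env.grab_frame(n)[90:300,150:370,::-1],None,fx=2.7,fy=2.7))
E
```

```text
6.35 [ 478.5 -270.5  139.5] [-179.94   -0.39   -0.49] F [ 0.14 -0.86 -0.01] 0.4
```

View pics/scene8.png

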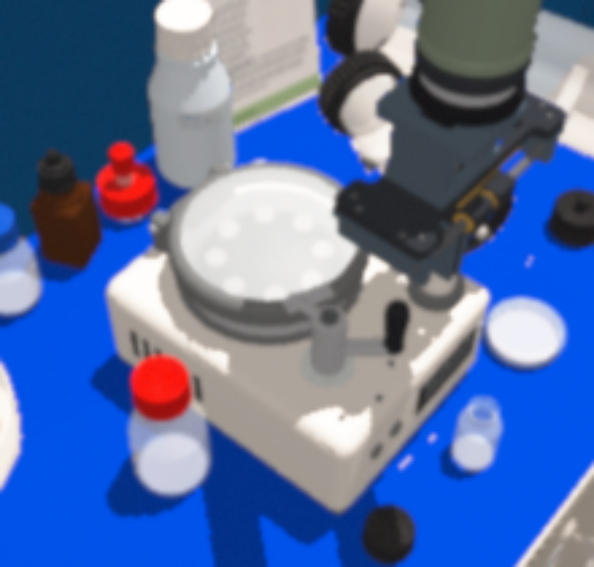

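The lid is shut, the lever is at its end with the knob clear of the gripper, and the fingertips are directly over the button. Pressing down in small steps.

{"method": "arm_command", "body": {
  "targets": [
    [1,0,0,0.01,0],
    [1,0,0,0.018,0],
    [1,0,0,0.022,0],
    [1,0,0,0.026,0],
    [1,0,0,0.026,0]
  ]
}}

```text
time_s: 6.82
ee_pos: [480.2, -271.3, 129.3]
ee_rot: [179.9, -0.7, -0.5]
force: [1.6, 0.7, 2.1]
gripper_width: 0.6
```

{"method": "arm_command", "body": {
  "targets": [
    [1,0,0,0.006,0],
    [1,0,0,0.012,0],
    [1,0,0,0.012,0]
  ]
}}

```text
time_s: 7.07
ee_pos: [480.4, -271.4, 126.1]
ee_rot: [179.9, -0.8, -0.5]
force: [-4.1, 3.0, 16.6]
gripper_width: 0.4
```

{"method": "arm_command", "body": {
  "targets": [
    [1,0,0,0.007,0],
    [1,0,0,0.01,0],
    [1,0,0,0.01,0]
  ]
}}

```text
time_s: 7.32
ee_pos: [480.4, -271.4, 125.9]
ee_rot: [179.8, -0.9, -0.5]
force: [-7.3, 4.6, 28.9]
gripper_width: 0.5
```

```bash
python3 - <<'E'
from h import *
import cv2
st()
for n in("scene",): cv2.imwrite(f"pics/{n}9.png",cv2.resize(env.grab_frame(n)[150:270,250:370,::-1],None,fx=5,fy=5,interpolation=cv2.INTER_CUBIC))
E
```

```text
7.32 [ 480.4 -271.4  125.9] [179.8   -0.89  -0.51] F [-7.34  4.57 28.9 ] 0.5
```

View pics/scene9.png

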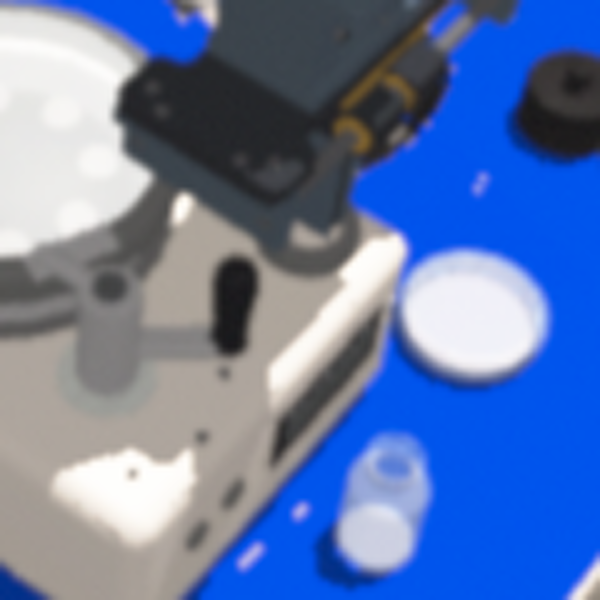

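Hard stop at z=125.9. I'll release in small steps and watch the spring force, to verify the full 6 mm of travel.

{"method": "arm_command", "body": {
  "targets": [
    [1,0,0,-0.013,0],
    [1,0,0,-0.013,0],
    [1,0,0,-0.013,0]
  ]
}}

```text
time_s: 7.62
ee_pos: [480.3, -271.6, 132.6]
ee_rot: [179.8, -0.9, -0.5]
force: [0.0, -0.7, -0.3]
gripper_width: -0.1
```

{"method": "arm_command", "body": {
  "targets": [
    [1,0,0,-0.004,0],
    [1,0,0,-0.004,0]
  ]
}}

```text
time_s: 7.78
ee_pos: [479.9, -271.5, 133.9]
ee_rot: [179.8, -0.9, -0.5]
force: [-0.3, -0.5, 0.0]
gripper_width: 0.5
```

{"method": "arm_command", "body": {
  "targets": [
    [1,0,0,-0.004,0],
    [1,0,0,-0.004,0]
  ]
}}

```text
time_s: 7.95
ee_pos: [479.7, -271.4, 135.4]
ee_rot: [179.8, -0.8, -0.5]
force: [0.1, -0.3, 0.8]
gripper_width: 0.1
```

{"method": "arm_command", "body": {
  "targets": [
    [1,0,0,-0.004,0],
    [1,0,0,-0.004,0]
  ]
}}

```text
time_s: 8.12
ee_pos: [479.8, -271.4, 137.4]
ee_rot: [179.8, -0.8, -0.5]
force: [0.6, -0.1, -0.4]
gripper_width: 0.4
```

{"method": "arm_command", "body": {
  "targets": [
    [1,0,0,-0.004,0],
    [1,0,0,-0.004,0]
  ]
}}

```text
time_s: 8.28
ee_pos: [479.9, -271.5, 139.7]
ee_rot: [179.8, -0.8, -0.5]
force: [0.9, -0.2, -0.1]
gripper_width: 0.5
```

{"method": "arm_command", "body": {
  "targets": [
    [1,0,0,0.014,0],
    [1,0,0,0.016,0],
    [1,0,0,0.016,0],
    [1,0,0,0.016,0]
  ]
}}

```text
time_s: 8.62
ee_pos: [480.0, -271.6, 131.6]
ee_rot: [179.8, -0.8, -0.5]
force: [0.0, 0.1, 0.8]
gripper_width: 0.3
```

{"method": "arm_command", "body": {
  "targets": [
    [1,0,0,0.003,0],
    [1,0,0,0.003,0],
    [1,0,0,0.003,0]
  ]
}}

```text
time_s: 8.87
ee_pos: [480.0, -271.6, 130.2]
ee_rot: [179.8, -0.8, -0.5]
force: [0.1, 0.1, 2.2]
gripper_width: 0.2
```

{"method": "arm_command", "body": {
  "targets": [
    [1,0,0,0.004,0],
    [1,0,0,0.004,0],
    [1,0,0,0.004,0]
  ]
}}

```text
time_s: 9.12
ee_pos: [480.0, -271.6, 128.3]
ee_rot: [179.8, -0.8, -0.5]
force: [-0.7, -1.0, 3.0]
gripper_width: 0.7
```

{"method": "arm_command", "body": {
  "targets": [
    [1,0,0,0.004,0],
    [1,0,0,0.004,0],
    [1,0,0,0.004,0]
  ]
}}

```text
time_s: 9.37
ee_pos: [480.0, -271.6, 126.4]
ee_rot: [179.8, -0.8, -0.5]
force: [-1.0, 0.4, 4.2]
gripper_width: 0.7
```

{"method": "arm_command", "body": {
  "targets": [
    [1,0,0,0.004,0],
    [1,0,0,0.004,0],
    [1,0,0,0.004,0]
  ]
}}

```text
time_s: 9.62
ee_pos: [480.1, -271.6, 126.2]
ee_rot: [179.8, -0.9, -0.5]
force: [-2.7, 1.8, 14.0]
gripper_width: 0.3
```

{"method": "arm_command", "body": {
  "targets": [
    [1,0,0,0.005,0],
    [1,0,0,0.005,0],
    [1,0,0,0.005,0]
  ]
}}

```text
time_s: 9.87
ee_pos: [480.1, -271.6, 126.1]
ee_rot: [179.7, -0.9, -0.5]
force: [-3.8, 2.0, 16.3]
gripper_width: 0.8
```

The force rises linearly from about z=132 to 4.2 N at 126.4, then meets a hard stop. That matches the full 6 mm and 4 N of the button. I'll retreat and check everything.

{"method": "arm_command", "body": {
  "targets": [
    [1,0,0,-0.08,0],
    [1,0,0,-0.16,0],
    [1,0,0,-0.24,0],
    [1,-0.2,0.2,-0.26,0],
    [1,-0.3,0.4,-0.26,0],
    [1,-0.3,0.4,-0.26,0],
    [1,-0.3,0.4,-0.26,0],
    [1,-0.3,0.4,-0.26,0]
  ]
}}

```text
time_s: 10.53
ee_pos: [349.7, -436.4, 253.0]
ee_rot: [179.8, -0.9, -0.5]
force: [0.7, -0.0, 0.4]
gripper_width: 0.7
```

{"method": "arm_command", "body": {
  "targets": [
    [1,-0.05,0.15,0,0],
    [1,-0.05,0.15,0,0],
    [1,-0.05,0.15,0,0],
    [1,-0.05,0.15,0,0]
  ]
}}

```text
time_s: 10.87
ee_pos: [322.9, -512.4, 251.3]
ee_rot: [179.9, -0.9, -0.7]
force: [0.0, 0.4, -0.5]
gripper_width: 0.7
```

```bash
python3 - <<'E'
from h import *
import cv2
st()
a=env.grab_frame("top")[:,:,::-1];cv2.imwrite("pics/top10.png",a)
cv2.imwrite("pics/top10z.png",cv2.resize(a[140:285,180:340],None,fx=4,fy=4,interpolation=cv2.INTER_CUBIC))
E
```

```text
10.87 [ 322.9 -512.4  251.3] [179.88  -0.87  -0.67] F [ 0.02  0.38 -0.48] 0.7
```

View pics/top10z.png

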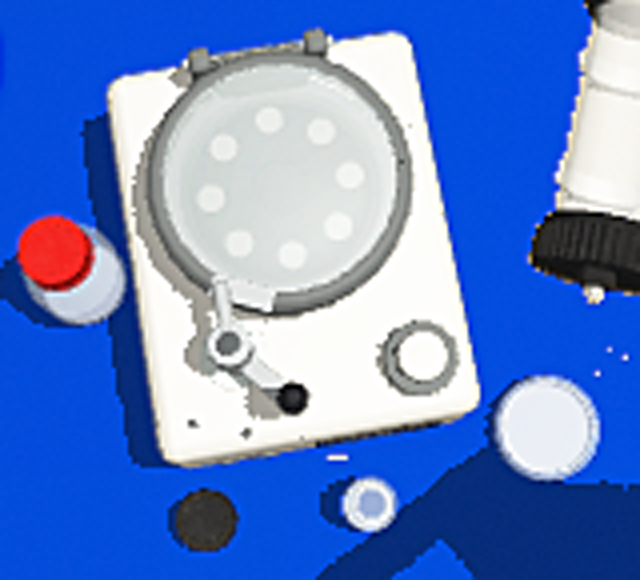

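The lid is flat and the cam nose is over the rim. The knob is at (292,397) on the right, and the bottle, cap, vial and dish are at the same pixels as at the start.

```bash
python3 - <<'E'
from h import *
k=plane(*T(292,395),185);q=plane(*T(229,342),171);print(np.degrees(np.arctan2(*(k-q)[1::-1])))
print(env.job_done())
E
```

```text
-139.772843903198
the job is handed in; nothing more can be done
None
```

The centrifuge job is done in the order asked, and I handed it in at about 11 s on the robot's clock. I used closed fingertips and the outside of a finger throughout. `job_done` reports no verdict, so the results below are my own checks.

- **Lid:** I pushed it down from about 0.58 rad until it hit a hard stop. Fingertip height there was about 160 mm against the expected 157 mm, with 33 N at the end. The pictures show it flat and shut.
- **Lever:** I pushed it from the left past both clicks. It measured a 79° turn (1.38 rad) from the wrist camera and 78° (1.36 rad) from the top camera, against 1.40 nominal. It stayed there with nothing touching it, and the cam nose is over the rim.
- **Start button:** I pressed it only after the lever check, down to its stop, peaking at about 29 N. I then pressed it a second time, only to check the travel. The force rose from about zero at 132 mm to 4.2 N at 126.4 mm, then met a hard stop, which matches the full 6 mm and 4 N.
- **Bystanders:** The bottle, vial, cap and dish look unmoved in the top view, judged by eye against the first picture. The arm was clear of everything at hand-in.

One thing disagreed: the finger went about 5 mm further than I had calculated for the lever's end position, and the force there was only 5 N rather than a clear hard stop. The camera angles taken afterwards are what confirm the lock.

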